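Put the barbecue skewers away by length

ROBOT

A 6-joint arm with a two-finger parallel gripper is mounted at the origin on the work surface. World frame = base frame: x ahead of the robot, y to its left, z up, the work surface at z = 0. Lengths are in m, angles in degrees, forces in N, time in s.
With the tool pointing down it reaches from about 0.3 to 0.75 m from the base axis. Payload 8.5 kg.
Tool frame: the origin (TCP) lies midway between the tips of the shut fingers; the grasp point (between the pads) lies grasp_offset behind it (grasp_offset is the distance from the TCP to the grasp point, in m); z points along the fingers, y is the line along which they close (so a half turn about z gives the same grasp; the last joint's range is limited). The gripper opens to 85 mm and grips with 20 to 120 N. Pads are 22 mm wide; open, the fingers measure 114 mm over their backs; the gripper's body (76 mm by 85 mm) begins 54 mm behind the grasp point. The pads swing forward as they close: fully open they stand 13 mm farther back than shut.
Start: joints at [-81.721, 21.807, 74.336, -0, 83.858, -12.336], TCP at [0.194, -0.515, 0.231] pointing down, gripper open.
Joint ranges: [-178.18, 178.18], [-50.72, 133.34], [12.68, 142.11], [-81.47, 261.47], [9.98, 163.14], [-165.26, 165.26]. Speed limits (degrees/s): [136.94, 136.94, 180, 180, 180, 180].

INTERFACE

Orientations are given as a 3x3 rotation matrix whose columns are the frame's x, y, z axes.
In Python, from rig import observe, get_image, camera_params, close_job, grasp_offset gives the robot as it stands.
- The arm moves only by the shell command python3 -m handwheel 'ROWS' [OPENING] [FORCE]. ROWS is JSON, a list of rows, each a list of 2 entries, a list of its own where there are three numbers: the shift along the tool's x, y, z as a fraction of full scale, then the turn, a rotation vector about the tool's x, y, z as a fraction of full scale. In form: [[[dx, dy, dz], [ax, ay, az]], ...]. A call has 1 to 10 rows; each row is the pose to reach, as a shift and turn from the pose commanded when the call began, along the tool's axes at that moment, turning the shorter way round; what a row does not reach only later rows make up. Full scale, the value 1, is 0.5 m for a shift and pi rad for a turn. A row lasts 1/10 s, in which the tool goes at most 50 mm and 8.59 degrees, less where a joint would pass 70% of its speed; a pose out of reach is approached as far as the arm can. A call with a number of a shift or a turn outside -1 to 1 is refused whole. A call with a gripper value outside its range is refused whole. OPENING is the opening, from 0 (shut) to 1 (fully open), set as the call begins (- or left out, the last holds). The fingers move at their own pace and stop on an object; FORCE is the grip in N (left out, the last holds). Time passes only in rows, so rows that repeat a pose let the fingers close. It gives the time, the measured TCP pose, the force, the opening and the grip force at its end, in the units of the state.
- observe(): the state, without advancing time (a new reading comes with each control period).
- get_image(name): name is "scene" or "top" or "wrist"; returns (picture, depth): 384x512x3 uint8, red, green, blue; 384x512 float32, m along the optical axis (not along the pixel's ray), 0 where there is no reading.
- camera_params(name): a dict with "K" (3x3 intrinsics, pixels), "R" (3x3) and "t" (3): a world point X has camera coordinates R X + t. Camera axes: x right, y down, z forward; pixel columns grow to the right and rows downward; lengths in m; the calibration is good to about 2 mm. A picture is of the moment at which its call begins: read the wrist's pose just before it. camera_params takes no time and is no camera call; for the wrist camera it gives the pose at the moment of the call.
- close_job(): hands the job in; it is judged then, once.
The state is a dict: "time_s": time; "q": joint angles; "qvel": joint speeds; "joint_efforts": joint torques, N m; "position": TCP position; "tool_rot": TCP orientation; "ft_force": force on the tool from outside, world axes, zero at the start; "wrist_torque": the same for the moment, N m; "grip_width": finger opening in m; "gripper_force": force on a finger pad.
Only numpy, scipy, OpenCV 4.12 (cv2) and the standard library are available. Lean on these libraries where they do the work, as an engineer would, in place of code of your own. Each camera call takes 0.05 s, during which the arm holds its last target. There are 200 camera calls.

TASK

Put the three loose skewers away in the two skewer racks on the island, the long one in the free row of the long rack and the two short ones in the rows of the short rack: in each row, pass the point through the steel eye so that it sticks out a couple of centimetres beyond, and lay the front part of the handle down in the wooden saddle. Leave the skewer that is already stored, and the other things on the worktop, where they are.

Things in the scene. Friction and masses are not known exactly. Their poses are not given: they have to be found in the camera images.
- long_skewer: Skewer: dark wooden handle 70 long, 22 wide, 18 high (same on all) and a round steel shaft 7 thick, 120 long, flush with the handle underside so that it lies flat; the last 14 taper to a point; 190 overall, about 60 g. Origin: centre of the handle underside; x towards the point, z up. The loose long one; lies on the worktop at the robot's right, handle towards the robot.
- long_skewer_tip (a point): The point of long_skewer, 155 mm ahead (+x) of its origin and 3.5 mm up.
- short_skewer_a: Skewer: dark wooden handle 70 long, 22 wide, 18 high (same on all) and a round steel shaft 7 thick, 70 long, flush with the handle underside so that it lies flat; the last 14 taper to a point; 140 overall, about 60 g. Origin: centre of the handle underside; x towards the point, z up. One of two alike loose short ones; lies on the worktop at the robot's right.
- short_skewer_a_tip (a point): The point of short_skewer_a, 105 mm ahead (+x) of its origin and 3.5 mm up.
- short_skewer_b: Skewer: dark wooden handle 70 long, 22 wide, 18 high (same on all) and a round steel shaft 7 thick, 70 long, flush with the handle underside so that it lies flat; the last 14 taper to a point; 140 overall, about 60 g. Origin: centre of the handle underside; x towards the point, z up. One of two alike loose short ones; lies on the worktop at the robot's right.
- short_skewer_b_tip (a point): The point of short_skewer_b, 105 mm ahead (+x) of its origin and 3.5 mm up.
- stored_skewer: Skewer: dark wooden handle 70 long, 22 wide, 18 high (same on all) and a round steel shaft 7 thick, 120 long, flush with the handle underside so that it lies flat; the last 14 taper to a point; 190 overall, about 60 g. Origin: centre of the handle underside; x towards the point, z up. Already lies properly in row 2 of the long rack; must stay there.
- long_rack: Fixed wooden rack for long skewers: two parallel rows 76 apart, each a saddle at the robot's end and an upright steel plate with an eye. Base board 124 wide, 12 thick, from 13 behind the saddle centres to 120 ahead; behind it is free room for fingers. Either rack may be the left one. Origin: midway between the saddles, on the worktop; x along the rows, saddle to eye, y left, z up.
- long_rack_seat1 (a point): Centre of the saddle floor of row 1 (right, y = -38 mm in the rack's frame) of long_rack, 40 mm above the worktop. The saddle is a channel 22 long (x) and 30 wide between cheeks 10 high, open at top and both ends. Axes as the rack's. Empty at the start.
- long_rack_eye1 (a point): Centre of the eye of row 1 of long_rack: round hole 16 in diameter, mid-plane of the 6 thick plate (top edge 75.5 above the worktop), 112 mm ahead of the saddle centre, 45.5 above the worktop. With the handle origin 19 behind the saddle centre, a matching skewer's point stands 24 past here. Axes as the rack's.
- long_rack_seat2 (a point): Centre of the saddle floor of row 2 (left, y = +38 mm in the rack's frame) of long_rack, 40 mm above the worktop. The saddle is a channel 22 long (x) and 30 wide between cheeks 10 high, open at top and both ends. Axes as the rack's. Taken by stored_skewer.
- long_rack_eye2 (a point): Centre of the eye of row 2 of long_rack: round hole 16 in diameter, mid-plane of the 6 thick plate (top edge 75.5 above the worktop), 112 mm ahead of the saddle centre, 45.5 above the worktop. With the handle origin 19 behind the saddle centre, a matching skewer's point stands 24 past here. Axes as the rack's.
- short_rack: Fixed wooden rack for short skewers: two parallel rows 76 apart, each a saddle at the robot's end and an upright steel plate with an eye. Base board 124 wide, 12 thick, from 13 behind the saddle centres to 70 ahead; behind it is free room for fingers. Either rack may be the left one. Origin: midway between the saddles, on the worktop; x along the rows, saddle to eye, y left, z up.
- short_rack_seat1 (a point): Centre of the saddle floor of row 1 (right, y = -38 mm in the rack's frame) of short_rack, 40 mm above the worktop. The saddle is a channel 22 long (x) and 30 wide between cheeks 10 high, open at top and both ends. Axes as the rack's. Empty at the start.
- short_rack_eye1 (a point): Centre of the eye of row 1 of short_rack: round hole 16 in diameter, mid-plane of the 6 thick plate (top edge 75.5 above the worktop), 62 mm ahead of the saddle centre, 45.5 above the worktop. With the handle origin 19 behind the saddle centre, a matching skewer's point stands 24 past here. Axes as the rack's.
- short_rack_seat2 (a point): Centre of the saddle floor of row 2 (left, y = +38 mm in the rack's frame) of short_rack, 40 mm above the worktop. The saddle is a channel 22 long (x) and 30 wide between cheeks 10 high, open at top and both ends. Axes as the rack's. Empty at the start.
- short_rack_eye2 (a point): Centre of the eye of row 2 of short_rack: round hole 16 in diameter, mid-plane of the 6 thick plate (top edge 75.5 above the worktop), 62 mm ahead of the saddle centre, 45.5 above the worktop. With the handle origin 19 behind the saddle centre, a matching skewer's point stands 24 past here. Axes as the rack's.
- pepper_mill: Turned wooden pepper mill, 90 high, 54 wide, origin at its foot. Bystander, leave alone.
- salt_jar: Small clear jar with a steel cap, 48 wide, 75 high, origin at its foot. Bystander, leave alone.
- ramekin: White bowl, 84 wide, 45 high, origin at its foot. Bystander, leave alone.
- wooden_spoon: Wooden spoon 220 long lying across, between the skewers and the robot. Bystander, leave alone.
- mug: Blue mug, 80 wide, 90 high, origin at its foot, left of the racks. Bystander, leave alone.
Not all that is in view belongs to the job. Leave any orange look-alike of the short_rack alone.

How it is judged:
By the outcome, as a careful person would: the job done as asked, in the order asked, and still so for the second after the job is handed in, with the robot touching nothing.
It also fails if it takes over 70 s, if anything falls off the work surface, if the arm or the gripper's body presses on something with over 40 N, if the wrist force passes 120 N, or if a joint passes its speed limit or range.

## Working session

There is one attempt and no reset: what is moved stays moved. The work goes in short steps, Python scripts to look and compute and a shell command to move; the robot and the scene stay as the last step left them, time stands still between calls to the robot, and variables do not carry over. Pictures are saved under pics/ and viewed, at most 10 in all, crops included, and the job is handed in when it is done.

```bash
mkdir -p pics; ls; python3 - <<'E'
from rig import *
import cv2,numpy as np
print(grasp_offset if not callable(grasp_offset) else grasp_offset())
s=observe();print(s)
ims=[]
for n in("scene","top"):
    im,d=get_image(n);np.savez(f"pics/{n}.npz",im=im,d=d);cv2.imwrite(f"pics/{n}.png",im[...,::-1]);p=camera_params(n);print(n,p)
E
```

```text
pics
0.0187
{'time_s': 0.0, 'q': array([-8.17203490e+01,  2.18410757e+01,  7.43858719e+01, -9.90909728e-05,
        8.38601585e+01, -1.23367244e+01]), 'qvel': array([-0.11447729, -0.06033598,  0.03842412,  0.07138391, -0.05972452,
        0.0214245 ]), 'joint_efforts': array([ 1.78183000e-04, -4.48458982e+01, -2.31275278e+01, -2.09652817e-04,
        4.85433862e-03,  2.19019614e-05]), 'position': array([ 0.19360338, -0.51446836,  0.23070441]), 'tool_rot': array([[ 9.35958910e-01,  3.52109174e-01, -2.20630251e-04],
       [ 3.52109095e-01, -9.35957757e-01,  1.50419392e-03],
       [ 3.23139884e-04, -1.48554962e-03, -9.99998844e-01]]), 'ft_force': array([0.07520006, 0.13268319, 0.19115657]), 'wrist_torque': array([-0.00424897,  0.01943521, -0.0214378 ]), 'gripper_force': 0.0, 'grip_width': 0.08559219672619874}
scene {'K': array([[347.34693894,   0.        , 255.42615227],
       [  0.        , 347.34693894, 194.31832905],
       [  0.        ,   0.        ,   1.        ]]), 'R': array([[-0.89815732,  0.43907512,  0.02294485],
       [ 0.25776465,  0.56811574, -0.78153816],
       [-0.35618929, -0.69602985, -0.62343536]]), 't': array([ 0.49248107, -0.10579621,  1.17356217])}
top {'K': array([[464.94956526,   0.        , 260.69357603],
       [  0.        , 464.94956526, 192.7191748 ],
       [  0.        ,   0.        ,   1.        ]]), 'R': array([[ 1.48811482e-02, -9.99889045e-01, -6.70737955e-04],
       [-9.85032083e-01, -1.45448187e-02, -1.71756349e-01],
       [ 1.71727536e-01,  3.21663009e-03, -9.85139232e-01]]), 't': array([0.02116919, 0.54531912, 1.18522895])}
```

```bash
python3 - <<'E'
import cv2
im=cv2.imread("pics/top.png");cv2.imwrite("pics/top_b.png",cv2.resize(im,(800,600),interpolation=cv2.INTER_CUBIC))
E
```

```text
(no output)
```

View pics/top_b.png

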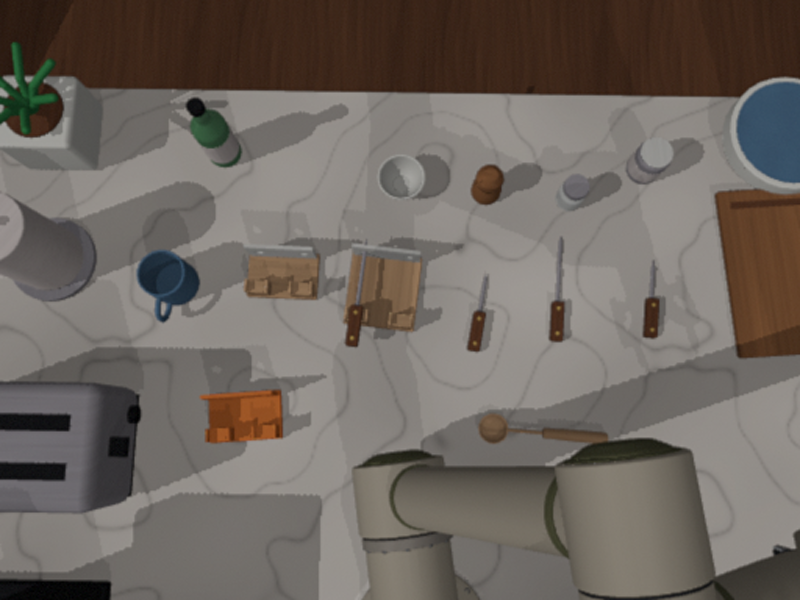

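View pics/scene.png

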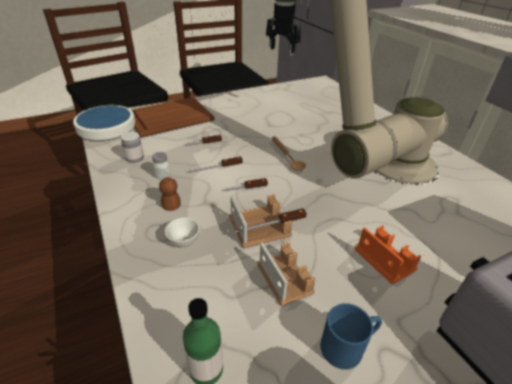

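Top view, in 800×600 pixels:
- **Short skewers:** loose at (477,315) and (652,300).
- **Long skewer:** loose at (557,290).
- **Not to touch:** the stored skewer at (355,300), in the left row of the long rack (385,290), and the orange decoy at (243,417).
- **Short rack:** the wooden one at (283,272).

The scene view agrees with this.

```bash
cat > h.py <<'E'
import cv2,numpy as np
from rig import *
def ray(p,uv,z):
    uv=np.atleast_2d(np.asarray(uv,float)); K,R,t=p["K"],p["R"],p["t"]
    d=(np.linalg.inv(K)@np.c_[uv,np.ones(len(uv))].T).T@R; c=-R.T@t
    return c+d*((z-c[2])/d[:,2])[:,None]
def world(p,d):  # per-pixel points from depth
    v,u=np.mgrid[:d.shape[0],:d.shape[1]]
    c=np.stack([u*d,v*d,d],-1)@np.linalg.inv(p["K"]).T
    return (c-p["t"])@p["R"]
def handles(im,lo=60):
    hsv=cv2.cvtColor(im,cv2.COLOR_RGB2HSV)
    m=cv2.inRange(hsv,(0,110,30),(14,255,130))
    return m,[c for c in cv2.findContours(m,cv2.RETR_EXTERNAL,cv2.CHAIN_APPROX_NONE)[0] if cv2.contourArea(c)>lo]
def go(pos,yaw):
    """pos: TCP; yaw (deg): direction of tool x-axis in the world, tool down"""
    s=observe();R=np.array(s["tool_rot"]);c,sn=np.cos(np.radians(yaw)),np.sin(np.radians(yaw))
    T=np.array([[c,sn,0],[sn,-c,0],[0,0,-1.]])
    r=cv2.Rodrigues(R.T@T)[0].ravel()
    print("shift",np.round(R.T@(np.array(pos)-s["position"])/.5,4),"turn",np.round(r/np.pi,4),"deg",np.round(np.degrees(r),1))
E
python3 - <<'E'
from h import *
p=camera_params("top");f=np.load("pics/top.npz");im,d=f["im"],f["d"];W=world(p,d)
print("table z",np.median(W[230:240,250:300,2]))
m,cs=handles(im)
for c in cs:
    if cv2.contourArea(c)>900: continue
    (u,v),wh,a=cv2.minAreaRect(c);P=ray(p,(u,v),.009)[0]
    mm=cv2.drawContours(np.zeros(m.shape,np.uint8),[c],-1,255,-1)>0
    q=W[mm];print(np.round((u,v),1),np.round(wh,1),round(a),"P",np.round(P,3),"zmax",np.round(np.percentile(q[:,2],[10,50,90]),3))
# wood/rack points by height
for n,(u0,v0,u1,v1) in dict(short=(150,150,210,200),long=(215,150,275,230)).items():
    q=W[v0:v1,u0:u1].reshape(-1,3);q=q[(q[:,2]>.03)&(q[:,2]<.09)]
    hi=q[q[:,2]>.066];print(n,len(q),"plate",len(hi),np.round([hi.min(0),hi.max(0)],3) if len(hi) else "")
im2,d2=get_image("wrist");s=observe();pw=camera_params("wrist");print(pw);cv2.imwrite("pics/w0.png",im2[...,::-1])
# camera in tool frame
print("cam in tool",np.array(s["tool_rot"]).T@(-pw["R"].T@pw["t"]-s["position"]))
E
```

```text
table z -0.0002495343433515759
[154.9 267.6] [28.6 50.1] 86 P [0.345 0.308 0.009] zmax [0.008 0.013 0.042]
[304.6 211.6] [ 6.7 24.3] 9 P [ 0.501 -0.091  0.009] zmax [0.015 0.018 0.021]
[227. 208.] [26. 10.] 90 P [0.508 0.12  0.009] zmax [0.053 0.058 0.062]
[356.2 205.1] [ 7.3 24.2] 3 P [ 0.521 -0.231  0.009] zmax [0.014 0.018 0.021]
[416.6 202.9] [ 7.9 24.1] 3 P [ 0.53  -0.395  0.009] zmax [0.014 0.017 0.021]
[312.  117.7] [17.3 24.7] 22 P [ 0.768 -0.112  0.009] zmax [0.023 0.078 0.089]
[29. 75.] [14.1 31.1] 45 P [0.884 0.697 0.009] zmax [0.12  0.123 0.125]
short 553 plate 129 [[0.626 0.192 0.066]
 [0.635 0.305 0.084]]
long 782 plate 136 [[0.621 0.011 0.066]
 [0.639 0.124 0.082]]
{'K': array([[300.14411558,   0.        , 263.86828429],
       [  0.        , 300.14411558, 185.42122466],
       [  0.        ,   0.        ,   1.        ]]), 'R': array([[ 0.35254297, -0.93579485, -0.00120891],
       [-0.90397338, -0.34088829,  0.25812266],
       [-0.24196195, -0.08990651, -0.9661114 ]]), 't': array([-0.54907988, -0.03461315,  0.37790395])}
cam in tool [ 0.06438998 -0.00043749 -0.14249427]
```

View pics/w0.png

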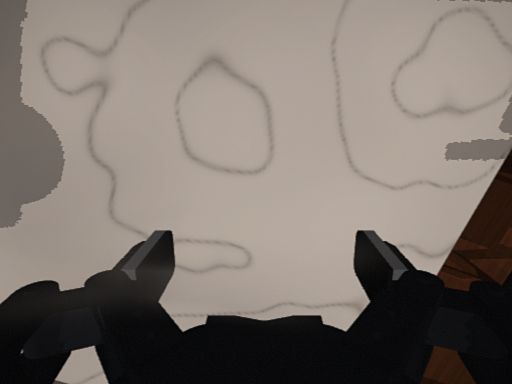

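Wrist view: both fingers are at the bottom, with bare marble ahead. The camera sits about 64 mm ahead of the tool and image-up is tool +x. Next is a look over the racks.

```bash
python3 -c "
from h import *
go([.5,.13,.2],0)"
```

```text
shift [ 1.0274 -0.9908  0.063 ] turn [-0.0004 -0.      0.1145] deg [-0.1 -0.  20.6]
```

```bash
python3 -m handwheel '[[[0.8,-0.25,0.06],[0,0,0.1145]],[[0.8,-0.25,0.06],[0,0,0.1145]],[[0.8,-0.25,0.06],[0,0,0.1145]],[[0.8,-0.25,0.06],[0,0,0.1145]],[[0.8,-0.25,0.06],[0,0,0.1145]],[[0.8,-0.25,0.06],[0,0,0.1145]],[[0.8,-0.25,0.06],[0,0,0.1145]],[[0.8,-0.25,0.06],[0,0,0.1145]],[[0.8,-0.25,0.06],[0,0,0.1145]],[[0.8,-0.25,0.06],[0,0,0.1145]]]' 0.6 && python3 - <<'E'
from h import *
im,d=get_image("wrist");p=camera_params("wrist");s=observe()
np.savez("pics/w1.npz",im=im,d=d,**p);cv2.imwrite("pics/w1.png",im[...,::-1]);print(s["position"],s["qvel"].max());go([.5,.13,.2],0)
m,cs=handles(im)
for c in cs:
    (u,v),wh,a=cv2.minAreaRect(c);print(np.round((u,v)),np.round(wh),round(a),np.round(ray(p,(u,v),.018)[0],4))
E
```

```text
time_s: 1.15
position: [0.5259, -0.2544, 0.2004]
tool_rot: [[1.0, 0.004, -0.001], [0.004, -1.0, 0.001], [-0.001, -0.001, -1.0]]
ft_force: [-0.2, -0.5, 1.1]
grip_width: 0.0514
gripper_force: 0.0
[ 0.52465841 -0.25575791  0.20068384] 0.732766933269427
shift [-0.0472 -0.7716  0.0019] turn [-0.0002  0.0003  0.0009] deg [-0.   0.1  0.2]
[255. 312.] [105.  10.] 2 [ 0.3353 -0.2443  0.018 ]
[508. 192.] [51.  6.] 90 [ 0.4945 -0.5309  0.018 ]
[121. 184.] [23. 59.] 3 [ 0.5033 -0.0958  0.018 ]
[ 10. 171.] [38. 21.] 90 [0.5173 0.0253 0.018 ]
[243. 168.] [19. 61.] 4 [ 0.5221 -0.2322  0.018 ]
[389. 161.] [23. 63.] 11 [ 0.5301 -0.3932  0.018 ]
[ 21. 121.] [125.  19.] 78 [0.5712 0.0023 0.018 ]
```

View pics/w1.png

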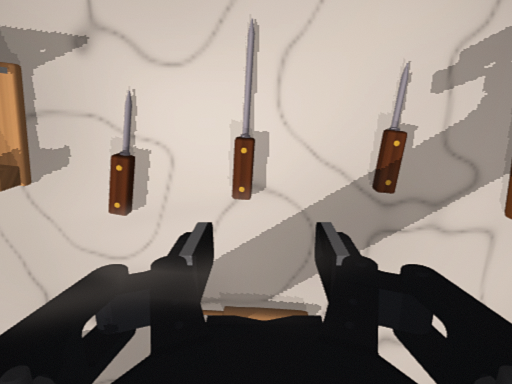

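The wrist view shows all three loose skewers clearly. The long one has its handle at (243,168) and point at (252,16). The short ones are at (121,184) with point (130,90), and (389,161) with point (407,62). The brass rivets give their axes.

```bash
cat >> h.py <<'E'
def rivets(im,p,z=.018):
    hsv=cv2.cvtColor(im,cv2.COLOR_RGB2HSV)
    m=cv2.inRange(hsv,(17,130,120),(35,255,255))
    n,l,st,c=cv2.connectedComponentsWithStats(m)
    return [(c[i],st[i,4],ray(p,c[i],z)[0]) for i in range(1,n) if 3<=st[i,4]<120]
E
python3 - <<'E'
from h import *
f=np.load("pics/w1.npz");im=f["im"];p={k:f[k] for k in"KRt"}
for c,a,P in rivets(im,p): print(np.round(c,1),a,np.round(P,4))
for n,uv,L in(("long",(252,16),.155),("a",(130,90),.105),("b",(407,62),.105)): print(n,"tip",np.round(ray(p,uv,.0035)[0],4))
E
```

```text
[396.2 142.8] 29 [ 0.55   -0.3984  0.018 ]
[243.4 150.1] 27 [ 0.5415 -0.2332  0.018 ]
[118.6 167.4] 29 [ 0.5218 -0.0951  0.018 ]
[387.8 182. ] 21 [ 0.5062 -0.3941  0.018 ]
[241.4 189. ] 25 [ 0.4976 -0.2303  0.018 ]
[116.7 204.9] 24 [ 0.4782 -0.0876  0.018 ]
long tip [ 0.6763 -0.2429  0.0035]
a tip [ 0.6041 -0.1107  0.0035]
b tip [ 0.6332 -0.4061  0.0035]
```

```bash
python3 -m handwheel '[[[-0.2,-0.77,0.0],[0,0,0]],[[-0.2,-0.77,0],[0,0,0]],[[-0.2,-0.77,0],[0,0,0]],[[-0.2,-0.77,0],[0,0,0]],[[-0.2,-0.77,0],[0,0,0]],[[-0.2,-0.77,0],[0,0,0]],[[-0.2,-0.77,0],[0,0,0]],[[-0.2,-0.77,0],[0,0,0]],[[-0.2,-0.77,0],[0,0,0]],[[-0.2,-0.77,0],[0,0,0]]]' && python3 - <<'E'
from h import *
im,d=get_image("wrist");p=camera_params("wrist");s=observe()
np.savez("pics/w2.npz",im=im,d=d,**p);cv2.imwrite("pics/w2.png",cv2.resize(im[...,::-1],(800,600),interpolation=cv2.INTER_CUBIC));print(s["position"],s["qvel"].max())
for c,a,P in rivets(im,p,.058): print(np.round(c,1),a,np.round(P,4))
E
```

```text
time_s: 2.2
position: [0.4237, 0.1278, 0.2015]
tool_rot: [[1.0, 0.001, 0.0], [0.001, -1.0, -0.0], [0.0, 0.0, -1.0]]
ft_force: [0.8, -1.3, -1.4]
grip_width: 0.0512
gripper_force: 0.0
[0.42411428 0.12709054 0.20142583] 0.4162390554627951
[276.1  62.8] 44 [0.5248 0.1162 0.058 ]
[481.4  69.8] 25 [ 0.5189 -0.0674  0.058 ]
[270.4 113.5] 36 [0.4809 0.121  0.058 ]
[466.7 113.6] 31 [ 0.4808 -0.0609  0.058 ]
```

View pics/w2.png

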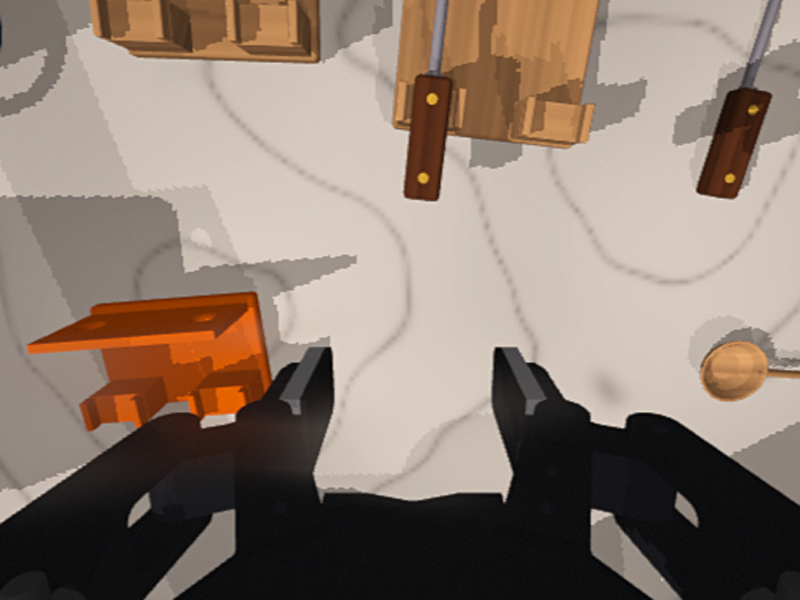

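The view is too far back: the long rack's front is at the top, the stored skewer at (425,140) and the empty saddle at (550,115). I'll shift ahead to see both racks whole.

```bash
python3 -m handwheel '[[[0.26,0,0.0],[0,0,0]],[[0.26,0,0],[0,0,0]],[[0.26,0,0],[0,0,0]],[[0.26,0,0],[0,0,0]],[[0.26,0,0],[0,0,0]]]' && python3 - <<'E'
from h import *
im,d=get_image("wrist");p=camera_params("wrist");s=observe()
np.savez("pics/w3.npz",im=im,d=d,**p);cv2.imwrite("pics/w3.png",cv2.resize(im[...,::-1],(800,600),interpolation=cv2.INTER_CUBIC));print(s["position"],s["qvel"].max())
for c,a,P in rivets(im,p,.058): print(np.round(c,1),a,np.round(P,4))
W=world(p,d)
for n,(y0,y1) in dict(short=(.16,.32),long=(-.02,.145)).items():
    q=W[d>0];q=q[(q[:,1]>y0)&(q[:,1]<y1)&(q[:,0]>.46)&(q[:,0]<.66)]
    for a,b in((.008,.016),(.037,.043),(.047,.053),(.073,.079)):
        w=q[(q[:,2]>a)&(q[:,2]<b)].astype(np.float32)
        if len(w): (c,wh,an)=cv2.minAreaRect(w[:,:2]*1000);print(n,a,b,len(w),np.round(c,1),np.round(wh,1),round(an,1))
E
```

```text
time_s: 2.75
position: [0.5542, 0.1261, 0.2006]
tool_rot: [[1.0, -0.003, -0.001], [-0.003, -1.0, -0.0], [-0.001, 0.0, -1.0]]
ft_force: [-0.6, -0.6, 0.2]
grip_width: 0.0514
gripper_force: 0.0
[0.55362855 0.12653524 0.20101265] 0.9058223218037906
[458.9 192. ] 24 [ 0.5343 -0.0665  0.058 ]
[272.9 202.6] 31 [0.5236 0.1176 0.058 ]
[446.3 227.9] 24 [ 0.4961 -0.06    0.058 ]
[268.4 243.2] 28 [0.4792 0.122  0.058 ]
short 0.008 0.016 6155 [595.7 251. ] [124.  83.] 88.3
short 0.037 0.043 1297 [593.7 250.8] [115.5  75.7] 88.6
short 0.047 0.053 544 [594.1 251.1] [116.1  74.8] 88.3
short 0.073 0.079 1008 [629.1 250. ] [116.2   6. ] 88.4
long 0.008 0.016 10051 [570.8  74.7] [124.2 132.5] 83.7
long 0.037 0.043 861 [579.1  74. ] [114.  144.9] 84.1
long 0.047 0.053 553 [548.8  77.3] [115.4 155.9] 83.8
long 0.073 0.079 1025 [629.1  68.2] [115.9   6.1] 83.9
```

View pics/w3.png

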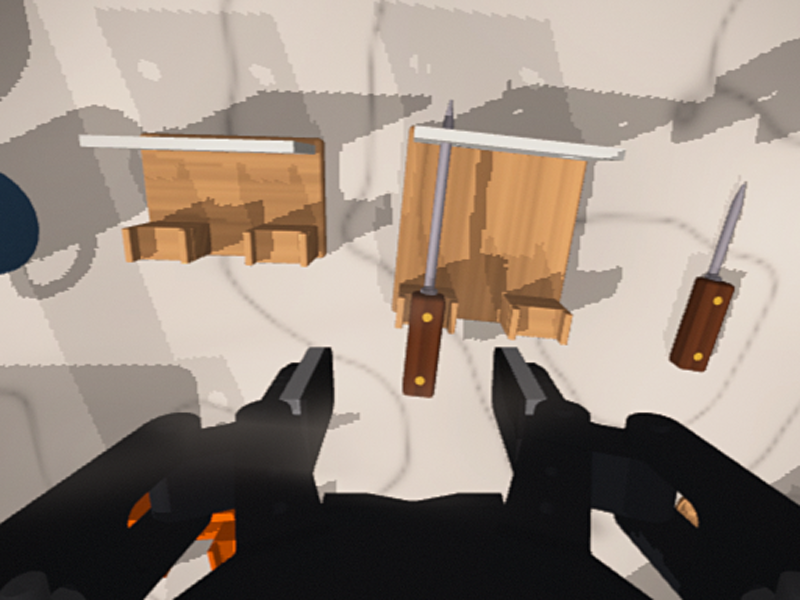

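The depth agrees with the given sizes: boards 124×133 and 124×83, and plates 112 and 62 mm ahead of the saddles. The long rack is at (517.6, 80.5) mm with yaw −6.2°. The short rack is at (567.2, 251.8) mm with yaw −1.65°. The picture shows the free long row on the right (saddle at 537,315) and two empty short rows (165,240) and (280,245). The long skewer goes first.

```bash
cat >> h.py <<'E'
SK=dict(long=(.5196,-.2318,-4.0),a=(.5000,-.0914,-10.3),b=(.5281,-.3963,-5.4))
TG=dict(long=(.4946,.0448,-6.2),s1=(.5471,.2143,-1.65),s2=(.5493,.2903,-1.65))
def at(o,dx,z):
    x,y,w=o;r=np.radians(w);go([x+dx*np.cos(r),y+dx*np.sin(r),z],w)
E
python3 -c "
from h import *
at(SK['long'],-.015,.07)"
```

```text
shift [-0.0962  0.7147  0.2622] turn [0.0001 0.0004 0.0216] deg [0.  0.1 3.9]
```

```bash
python3 -m handwheel '[[[-0.0962,0.7147,0.12],[0,0,0.0216]],[[-0.0962,0.7147,0.12],[0,0,0.0216]],[[-0.0962,0.7147,0.12],[0,0,0.0216]],[[-0.0962,0.7147,0.12],[0,0,0.0216]],[[-0.0962,0.7147,0.12],[0,0,0.0216]],[[-0.0962,0.7147,0.2622],[0,0,0.0216]],[[-0.0962,0.7147,0.2622],[0,0,0.0216]],[[-0.0962,0.7147,0.2622],[0,0,0.0216]],[[-0.0962,0.7147,0.2622],[0,0,0.0216]],[[-0.0962,0.7147,0.2622],[0,0,0.0216]]]' && python3 - <<'E'
from h import *
im,d=get_image("wrist");p=camera_params("wrist")
for c,a,P in rivets(im,p,.018): print(np.round(c,1),a,np.round(P,4))
at(SK['long'],-.015,.004)
E
```

```text
time_s: 3.8
position: [0.5049, -0.2295, 0.0704]
tool_rot: [[0.998, -0.07, -0.001], [-0.07, -0.998, 0.001], [-0.001, -0.001, -1.0]]
ft_force: [-0.1, 0.6, 0.1]
grip_width: 0.051
gripper_force: 0.0
[263.4 146.9] 74 [ 0.5435 -0.2312  0.018 ]
[506.3 182.8] 54 [ 0.5083 -0.3927  0.018 ]
[ 61.6 190.6] 67 [ 0.5232 -0.0927  0.018 ]
[263.5 211. ] 63 [ 0.4993 -0.2283  0.018 ]
[ 66.  249.6] 52 [ 0.4796 -0.0852  0.018 ]
shift [-0.0017  0.0037  0.1343] turn [ 0.0001 -0.0002  0.0005] deg [ 0.  -0.   0.1]
```

```bash
python3 -m handwheel '[[[0.002,0,0.06],[0,0,0]],[[0.002,0,0.1],[0,0,0]],[[0.002,0,0.134],[0,0,0]],[[0.002,0,0.134],[0,0,0]],[[0.002,0,0.134],[0,0,0]]]' && python3 -m handwheel '[[[0,0,0],[0,0,0]],[[0,0,0],[0,0,0]],[[0,0,0],[0,0,0]],[[0,0,0],[0,0,0]],[[0,0,0],[0,0,0]],[[0,0,0],[0,0,0]]]' 0 50 && python3 -m handwheel '[[[0,0,-0.1],[0,0,0]],[[0,0,-0.2],[0,0,0]],[[0,0,-0.2],[0,0,0]],[[0,0,-0.2],[0,0,0]],[[0,0,-0.2],[0,0,0]]]'; python3 - <<'E'
from h import *
im,d=get_image("wrist");p=camera_params("wrist");cv2.imwrite("pics/w4.png",im[...,::-1]);np.savez("pics/w4.npz",im=im,d=d,**p)
at(TG['long'],-.015-.08,.20)
E
```

```text
time_s: 4.35
position: [0.5075, -0.2287, 0.0046]
tool_rot: [[0.998, -0.066, 0.001], [-0.066, -0.998, -0.001], [0.001, 0.001, -1.0]]
ft_force: [0.4, -0.1, 0.6]
grip_width: 0.0512
gripper_force: 0.0
time_s: 4.95
position: [0.5074, -0.2295, 0.0046]
tool_rot: [[0.998, -0.068, 0.002], [-0.068, -0.998, -0.001], [0.002, 0.001, -1.0]]
ft_force: [-0.9, 3.0, 7.1]
grip_width: 0.0209
gripper_force: 49.7
time_s: 5.45
position: [0.5063, -0.2289, 0.1022]
tool_rot: [[0.998, -0.068, -0.002], [-0.068, -0.998, 0.001], [-0.002, -0.001, -1.0]]
ft_force: [0.4, -0.6, -1.2]
grip_width: 0.0209
gripper_force: 49.5
shift [-0.2506 -0.5525 -0.1947] turn [-0.0004  0.0007  0.0129] deg [-0.1  0.1  2.3]
```

View pics/w4.png

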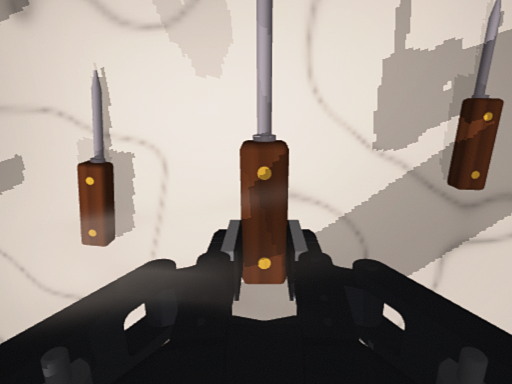

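The skewer is held straight between the fingers, rivets at (264,173) and (264,264). I'll cross-check the rack measurement for arm-settling error before placing.

```bash
python3 - <<'E'
from h import *
for w in("w1","w3","w4"):
    f=np.load(f"pics/{w}.npz");p={k:f[k] for k in"KRt"}
    print(w,[np.round(P,4)[:2] for c,a,P in rivets(f["im"],p,.018)])
s=observe();f=np.load("pics/w4.npz");p={k:f[k] for k in"KRt"};R=s["tool_rot"]
for c,a,P in rivets(f["im"],p,s["position"][2]+.0134):
    if abs(c[0]-264)<20: print("held in tool",np.round(R.T@(P-s["position"]),4))
p=camera_params("top")
im,d=get_image("top");W=world(p,d)
for n,(y0,y1) in dict(short=(.16,.32),long=(-.02,.145)).items():
    q=W[(W[...,1]>y0)&(W[...,1]<y1)&(W[...,0]>.46)&(W[...,0]<.66)]
    w=q[(q[:,2]>.007)&(q[:,2]<.017)].astype(np.float32);c,wh,an=cv2.minAreaRect(w[:,:2]*1000);print(n,np.round(c,1),np.round(wh,1),round(an,1))
for c,a,P in rivets(im,p): print("top riv",np.round(c,1),a,np.round(P,4))
E
```

```text
w1 [array([ 0.55  , -0.3984]), array([ 0.5415, -0.2332]), array([ 0.5218, -0.0951]), array([ 0.5062, -0.3941]), array([ 0.4976, -0.2303]), array([ 0.4782, -0.0876])]
w3 [array([ 0.5226, -0.0935]), array([0.5103, 0.1164]), array([ 0.479 , -0.0862]), array([0.4598, 0.1214])]
w4 [array([ 0.5512, -0.3964]), array([ 0.5075, -0.3922]), array([ 0.5229, -0.0938]), array([ 0.4794, -0.0863]), array([ 0.4425, -0.2245])]
held in tool [-0.0086  0.     -0.0134]
short [554.7 237.3] [155.  147.6] 2.4
long [575.7  73.5] [150.6 140.6] 84.0
top riv [224.5 215.5] 4 [0.4864 0.1258 0.018 ]
top riv [303.7 219.3] 3 [ 0.4791 -0.0872  0.018 ]
```

```bash
sed -i "s/^SK=.*/SK=dict(a=(.5011,-.0900,-10.0),b=(.5294,-.3943,-5.4))/" h.py; python3 -c "
from h import *
at(TG['long'],-.0134-.08,.15)"
```

```text
shift [-0.2474 -0.5524 -0.0948] turn [-0.0005  0.0008  0.0129] deg [-0.1  0.1  2.3]
```

```bash
python3 -m handwheel '[[[-0.1,-0.2,-0.095],[0,0,0.0129]],[[-0.2474,-0.5524,-0.095],[0,0,0.0129]],[[-0.2474,-0.5524,-0.095],[0,0,0.0129]],[[-0.2474,-0.5524,-0.095],[0,0,0.0129]],[[-0.2474,-0.5524,-0.095],[0,0,0.0129]],[[-0.2474,-0.5524,-0.095],[0,0,0.0129]],[[-0.2474,-0.5524,-0.095],[0,0,0.0129]],[[-0.2474,-0.5524,-0.095],[0,0,0.0129]],[[-0.2474,-0.5524,-0.095],[0,0,0.0129]],[[-0.2474,-0.5524,-0.095],[0,0,0.0129]]]'; python3 -c "
from h import *
at(TG['long'],-.0134-.08,.0466)"
```

```text
time_s: 6.55
position: [0.4027, 0.0535, 0.1503]
tool_rot: [[0.994, -0.11, -0.001], [-0.11, -0.994, -0.0], [-0.001, 0.0, -1.0]]
ft_force: [0.1, -0.6, -0.2]
grip_width: 0.0206
gripper_force: 49.5
shift [-0.0021 -0.0026  0.2074] turn [ 0.      0.0002 -0.0006] deg [ 0.   0.  -0.1]
```

```bash
python3 -m handwheel '[[[-0.002,-0.002,0.1],[0,0,0]],[[-0.002,-0.002,0.18],[0,0,0]],[[-0.002,-0.002,0.207],[0,0,0]],[[-0.002,-0.002,0.207],[0,0,0]],[[-0.002,-0.002,0.207],[0,0,0]],[[-0.002,-0.002,0.207],[0,0,0]]]'; python3 - <<'E'
from h import *
im,d=get_image("wrist");p=camera_params("wrist");s=observe();print(s["position"])
W=world(p,d)
o=np.array(TG['long'][:2]);r=np.radians(-6.2);A=np.array([[np.cos(r),np.sin(r)],[-np.sin(r),np.cos(r)]])
L=np.concatenate([(W[...,:2]-o)@A.T,W[...,2:]],-1)[d>0]*1000  # rack-row frame, origin at target handle origin
sh=L[(L[:,2]>43)&(L[:,2]<52)&(abs(L[:,1])<12)&(L[:,0]>-30)&(L[:,0]<125)]
for a in(-25,0,25,50,70):
    w=sh[abs(sh[:,0]-a)<6]; print(a,len(w),np.round(w.mean(0),1) if len(w) else "", np.round(np.percentile(w[:,2],95),1) if len(w) else"")
print("tip x",sh[:,0].max() if len(sh) else None)
ck=L[(L[:,2]>46)&(L[:,2]<53)&(abs(L[:,1])<25)&(L[:,0]>0)&(L[:,0]<35)];print("cheeks y",np.round(np.unique(np.round(ck[:,1])),0),len(ck))
at(TG['long'],-.0134-.08,.0466)
E
```

```text
time_s: 7.15
position: [0.4021, 0.0552, 0.0481]
tool_rot: [[0.994, -0.109, 0.002], [-0.109, -0.994, -0.0], [0.002, 0.0, -1.0]]
ft_force: [-0.3, -0.5, -1.1]
grip_width: 0.0208
gripper_force: 49.5
[0.40200991 0.05533472 0.04809618]
-25 389 [-24.4   0.4  49.4] 50.9
0 488 [ 0.   0.6 49.4] 51.0
25 0  
50 0  
70 0  
tip x 13.898969988045307
cheeks y [-20. -19. -18. -17. -16. -15.  -3.  -2.  -1.  -0.   1.   2.   3.   4.
  14.  15.  16.  17.  18.  19.  20.] 963
shift [-0.0004  0.0009  0.003 ] turn [ 0.     -0.0007 -0.0002] deg [ 0.  -0.1 -0. ]
```

The shaft is centred within 0.6 mm between the cheeks. Now for the insertion, 2 mm lower and 80 mm ahead.

```bash
python3 -m handwheel '[[[0.03,0.001,0.0036],[0,0,0]],[[0.06,0.001,0.0036],[0,0,0]],[[0.08,0.001,0.0036],[0,0,0]],[[0.1,0.001,0.0036],[0,0,0]],[[0.12,0.001,0.0036],[0,0,0]],[[0.14,0.001,0.0036],[0,0,0]],[[0.16,0.001,0.0036],[0,0,0]],[[0.16,0.001,0.0036],[0,0,0]],[[0.16,0.001,0.0036],[0,0,0]]]'; python3 - <<'E'
from h import *
im,d=get_image("wrist");cv2.imwrite("pics/w5.png",im[...,::-1]);im,d=get_image("scene");cv2.imwrite("pics/s5.png",cv2.resize(im[180:260,210:330,::-1],(600,400),interpolation=cv2.INTER_CUBIC))
a=cv2.imread("pics/w5.png");b=cv2.resize(cv2.imread("pics/s5.png"),(512,341));cv2.imwrite("pics/c5.png",cv2.resize(np.vstack([a[:250],b]),(512,591)))
at(TG['long'],-.0134,.0446)
E
```

```text
time_s: 8.1
position: [0.4806, 0.0466, 0.0453]
tool_rot: [[0.994, -0.108, -0.001], [-0.108, -0.994, 0.0], [-0.001, -0.0, -1.0]]
ft_force: [0.2, -0.3, -0.5]
grip_width: 0.0206
gripper_force: 49.5
shift [0.002  0.0006 0.0015] turn [-0.      0.0002 -0.    ] deg [-0.  0. -0.]
```

View pics/c5.png

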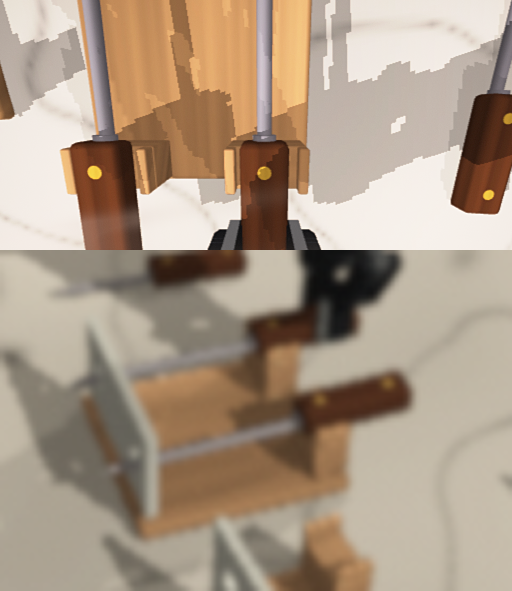

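The handle lies between the cheeks at (264,170), level with the stored one. The scene crop shows the point through the eye at about (85,385). Now lower, release and rise.

```bash
python3 -m handwheel '[[[0.001,0,0.0018],[0,0,0]],[[0.001,0,0.0018],[0,0,0]],[[0.001,0,0.0018],[0,0,0]]]' && python3 -m handwheel '[[[0,0,0],[0,0,0]],[[0,0,0],[0,0,0]],[[0,0,0],[0,0,0]],[[0,0,0],[0,0,0]],[[0,0,0],[0,0,0]]]' 0.55 && python3 -m handwheel '[[[0,0,-0.05],[0,0,0]],[[0,0,-0.15],[0,0,0]],[[0,0,-0.25],[0,0,0]],[[0,0,-0.25],[0,0,0]],[[0,0,-0.25],[0,0,0]]]'; python3 - <<'E'
from h import *
im,d=get_image("wrist");p=camera_params("wrist");print([(np.round(c),np.round(P,4)) for c,a,P in rivets(im,p,.058)])
at(SK['a'],-.0134,.1)
E
```

```text
time_s: 8.5
position: [0.4811, 0.0465, 0.0446]
tool_rot: [[0.994, -0.108, -0.0], [-0.108, -0.994, 0.0], [-0.0, -0.0, -1.0]]
ft_force: [-0.8, -0.3, 1.5]
grip_width: 0.0204
gripper_force: 49.8
time_s: 9.0
position: [0.4813, 0.0465, 0.0445]
tool_rot: [[0.994, -0.108, -0.0], [-0.108, -0.994, 0.0], [-0.0, -0.0, -1.0]]
ft_force: [0.9, -0.1, -0.1]
grip_width: 0.0469
gripper_force: 0.0
time_s: 9.5
position: [0.4814, 0.0465, 0.1702]
tool_rot: [[0.994, -0.108, 0.002], [-0.108, -0.994, -0.0], [0.002, 0.0, -1.0]]
ft_force: [-0.3, 0.9, -0.7]
grip_width: 0.047
gripper_force: 0.0
[(array([405., 114.]), array([ 0.5252, -0.075 ,  0.058 ])), (array([264., 140.]), array([0.5162, 0.0427, 0.058 ])), (array([175., 141.]), array([0.5236, 0.1169, 0.058 ])), (array([397., 159.]), array([ 0.4879, -0.0686,  0.058 ])), (array([179., 192.]), array([0.4795, 0.122 , 0.058 ])), (array([264., 191.]), array([0.4722, 0.0474, 0.058 ]))]
shift [0.0432 0.2654 0.138 ] turn [-0.      0.0003  0.0211] deg [-0.   0.   3.8]
```

The long one is stored within 0.5 mm. Now short skewer a.

```bash
python3 -m handwheel '[[[0.0432,0.2654,0.138],[0,0,0.0211]],[[0.0432,0.2654,0.138],[0,0,0.0211]],[[0.0432,0.2654,0.138],[0,0,0.0211]],[[0.0432,0.2654,0.138],[0,0,0.0211]],[[0.0432,0.2654,0.138],[0,0,0.0211]],[[0.0432,0.2654,0.138],[0,0,0.0211]],[[0.0432,0.2654,0.138],[0,0,0.0211]]]'; python3 - <<'E'
from h import *
im,d=get_image("wrist");p=camera_params("wrist");print([(np.round(c),np.round(P,4)) for c,a,P in rivets(im,p,.018)])
at(SK['a'],-.0134,.0045)
E
```

```text
time_s: 10.25
position: [0.4884, -0.0867, 0.1007]
tool_rot: [[0.985, -0.172, 0.0], [-0.172, -0.985, 0.0], [0.0, -0.0, -1.0]]
ft_force: [0.7, 1.0, 1.2]
grip_width: 0.0471
gripper_force: 0.0
[(array([265., 145.]), array([ 0.5229, -0.0939,  0.018 ])), (array([ 59., 199.]), array([0.5092, 0.0733, 0.018 ])), (array([265., 201.]), array([ 0.4796, -0.0865,  0.018 ])), (array([ 73., 261.]), array([0.4553, 0.0801, 0.018 ]))]
shift [-0.0009  0.0021  0.1927] turn [ 0.     -0.0001  0.0005] deg [ 0.  -0.   0.1]
```

```bash
python3 -m handwheel '[[[-0.001,0.001,0.08],[0,0,0]],[[-0.001,0.001,0.16],[0,0,0]],[[-0.001,0.001,0.193],[0,0,0]],[[-0.001,0.001,0.193],[0,0,0]],[[-0.001,0.001,0.193],[0,0,0]],[[-0.001,0.001,0.193],[0,0,0]]]' && python3 -m handwheel '[[[0,0,0],[0,0,0]],[[0,0,0],[0,0,0]],[[0,0,0],[0,0,0]],[[0,0,0],[0,0,0]],[[0,0,0],[0,0,0]],[[0,0,0],[0,0,0]]]' 0 50 && python3 -m handwheel '[[[0,0,-0.1],[0,0,0]],[[0,0,-0.2],[0,0,0]],[[0,0,-0.3],[0,0,0]],[[0,0,-0.3],[0,0,0]],[[0,0,-0.3],[0,0,0]]]'; python3 - <<'E'
from h import *
im,d=get_image("wrist");p=camera_params("wrist");s=observe()
for c,a,P in rivets(im,p,s["position"][2]+.0134):
    if abs(c[0]-264)<20: print("held in tool",np.round(c,1),np.round(s["tool_rot"].T@(P-s["position"]),4))
at(TG['s2'],-.0134-.07,.15)
E
```

```text
time_s: 10.9
position: [0.4886, -0.0882, 0.0054]
tool_rot: [[0.985, -0.173, 0.002], [-0.173, -0.985, -0.001], [0.003, 0.001, -1.0]]
ft_force: [0.0, 0.6, -0.0]
grip_width: 0.0468
gripper_force: 0.0
time_s: 11.5
position: [0.4883, -0.0883, 0.0051]
tool_rot: [[0.985, -0.174, 0.002], [-0.174, -0.985, -0.001], [0.002, 0.0, -1.0]]
ft_force: [-1.0, 0.9, 7.2]
grip_width: 0.0208
gripper_force: 49.5
time_s: 12.0
position: [0.4879, -0.0882, 0.1549]
tool_rot: [[0.985, -0.174, 0.002], [-0.174, -0.985, -0.001], [0.002, 0.001, -1.0]]
ft_force: [0.1, -0.6, -1.8]
grip_width: 0.021
gripper_force: 49.4
held in tool [264. 263.] [-0.0087  0.0002 -0.0134]
shift [-0.1744 -0.7423  0.0074] turn [-0.0001  0.0002 -0.0464] deg [-0.   0.  -8.4]
```

```bash
python3 -m handwheel '[[[-0.1744,-0.7423,0.0],[0,0,-0.0464]],[[-0.1744,-0.7423,0.0],[0,0,-0.0464]],[[-0.1744,-0.7423,0.0],[0,0,-0.0464]],[[-0.1744,-0.7423,0.0],[0,0,-0.0464]],[[-0.1744,-0.7423,0.0],[0,0,-0.0464]],[[-0.1744,-0.7423,0.0],[0,0,-0.0464]],[[-0.1744,-0.7423,0.0],[0,0,-0.0464]],[[-0.1744,-0.7423,0.0],[0,0,-0.0464]],[[-0.1744,-0.7423,0.0],[0,0,-0.0464]],[[-0.1744,-0.7423,0.0],[0,0,-0.0464]]]'; python3 - <<'E'
from h import *
at(TG['s2'],-.0134-.07,.0475)
E
```

```text
time_s: 13.05
position: [0.4656, 0.2924, 0.1523]
tool_rot: [[1.0, -0.028, -0.003], [-0.028, -1.0, -0.001], [-0.003, 0.002, -1.0]]
ft_force: [-0.4, -0.4, -0.3]
grip_width: 0.0203
gripper_force: 49.5
shift [ 0.0012 -0.0009  0.2095] turn [0.0005 0.001  0.0004] deg [0.1 0.2 0.1]
```

```bash
python3 -m handwheel '[[[0.001,-0.001,0.1],[0,0.001,0]],[[0.001,-0.001,0.18],[0,0.001,0]],[[0.001,-0.001,0.21],[0,0.001,0]],[[0.001,-0.001,0.21],[0,0.001,0]],[[0.001,-0.001,0.21],[0,0.001,0]],[[0.001,-0.001,0.21],[0,0.001,0]]]'; cat >> h.py <<'E'
def check(k):
    im,d=get_image("wrist");p=camera_params("wrist");s=observe();W=world(p,d)
    x,y,w=TG[k];r=np.radians(w);A=np.array([[np.cos(r),np.sin(r)],[-np.sin(r),np.cos(r)]])
    L=np.concatenate([(W[...,:2]-(x,y))@A.T,W[...,2:]],-1)[d>0]*1000
    sh=L[(L[:,2]>43)&(L[:,2]<54)&(abs(L[:,1])<12)&(L[:,0]>-30)&(L[:,0]<70)]
    for a in(-25,-10,0,10,20):
        q=sh[abs(sh[:,0]-a)<5]
        if len(q)>20: print("shaft",a,len(q),np.round(q.mean(0),1),"top",np.round(np.percentile(q[:,2],95),1))
    ck=L[(L[:,2]>47.5)&(L[:,2]<52)&(abs(L[:,1])>10)&(abs(L[:,1])<25)&(L[:,0]>0)&(L[:,0]<35)][:,1]
    print("cheeks",np.round([ck[ck<0].max(),ck[ck>0].min(),ck.min(),ck.max()],1),"tip",sh[:,0].max())
    pl=L[(L[:,2]>72)&(L[:,2]<78)&(L[:,0]>70)&(L[:,0]<95)]
    if len(pl): print("plate x",np.round([pl[:,0].min(),pl[:,0].max()],1))
E
python3 - <<'E'
from h import *
check('s2')
at(TG['s2'],-.0134-.07,.0466)
E
```

```text
time_s: 13.65
position: [0.4677, 0.2926, 0.0501]
tool_rot: [[1.0, -0.03, 0.005], [-0.03, -1.0, 0.0], [0.005, -0.001, -1.0]]
ft_force: [-0.5, 0.7, -1.2]
grip_width: 0.0209
gripper_force: 49.5
shaft -25 335 [-24.9   0.6  51.1] top 52.5
shaft -10 350 [-10.    0.5  51.3] top 52.8
shaft 0 382 [ 0.   0.7 51.2] top 52.8
shaft 10 403 [10.   0.8 51.3] top 52.8
shaft 20 404 [19.8  0.7 51.3] top 52.9
cheeks [-15.1  14.7 -20.4  19.9] tip 25.90620888753763
shift [-0.0033  0.0003  0.0071] turn [-0.0002 -0.0016 -0.0002] deg [-0.  -0.3 -0. ]
```

```bash
python3 -m handwheel '[[[0,0.0016,0.0074],[0,-0.0014,0]],[[0.01,0.0016,0.0074],[0,-0.0014,0]],[[0.04,0.0016,0.0074],[0,-0.0014,0]],[[0.06,0.0016,0.0074],[0,-0.0014,0]],[[0.08,0.0016,0.0074],[0,-0.0014,0]],[[0.1,0.0016,0.0074],[0,-0.0014,0]],[[0.12,0.0016,0.0074],[0,-0.0014,0]],[[0.1367,0.0016,0.0074],[0,-0.0014,0]],[[0.1367,0.0016,0.0074],[0,-0.0014,0]],[[0.1367,0.0016,0.0074],[0,-0.0014,0]]]'; python3 - <<'E'
from h import *
check('s2')
at(TG['s2'],-.0134,.0448)
E
```

```text
time_s: 14.7
position: [0.5351, 0.2902, 0.0453]
tool_rot: [[1.0, -0.029, -0.002], [-0.029, -1.0, -0.0], [-0.002, 0.0, -1.0]]
ft_force: [-0.0, 0.3, -1.0]
grip_width: 0.0205
gripper_force: 49.5
cheeks [-15.3  14.5 -20.4  19.6] tip 69.95847440052482
plate x [77.9 84.2]
shift [ 0.002  -0.001   0.0012] turn [0.     0.0006 0.    ] deg [0.  0.1 0. ]
```

```bash
python3 -m handwheel '[[[0.0015,0,0.0014],[0,0,0]],[[0.0015,0,0.0014],[0,0,0]],[[0.0015,0,0.0014],[0,0,0]]]' && python3 -m handwheel '[[[0,0,0],[0,0,0]],[[0,0,0],[0,0,0]],[[0,0,0],[0,0,0]],[[0,0,0],[0,0,0]],[[0,0,0],[0,0,0]]]' 0.55 && python3 -m handwheel '[[[0,0,-0.05],[0,0,0]],[[0,0,-0.15],[0,0,0]],[[0,0,-0.25],[0,0,0]],[[0,0,-0.25],[0,0,0]],[[0,0,-0.25],[0,0,0]]]'; python3 - <<'E'
from h import *
im,d=get_image("wrist");p=camera_params("wrist");print([(np.round(c),np.round(P,4)) for c,a,P in rivets(im,p,.058)])
at(SK['b'],-.0134,.1)
E
```

```text
time_s: 15.05
position: [0.5358, 0.2903, 0.0451]
tool_rot: [[1.0, -0.029, -0.001], [-0.029, -1.0, 0.0], [-0.001, -0.0, -1.0]]
ft_force: [-2.0, -0.3, 2.3]
grip_width: 0.0209
gripper_force: 49.9
time_s: 15.55
position: [0.536, 0.2902, 0.0448]
tool_rot: [[1.0, -0.029, -0.001], [-0.029, -1.0, 0.0], [-0.001, 0.0, -1.0]]
ft_force: [0.3, -0.8, 0.8]
grip_width: 0.047
gripper_force: 0.0
time_s: 16.05
position: [0.5363, 0.2903, 0.1707]
tool_rot: [[1.0, -0.029, 0.001], [-0.029, -1.0, 0.001], [0.001, -0.001, -1.0]]
ft_force: [0.1, 1.0, -1.8]
grip_width: 0.0471
gripper_force: 0.0
[(array([264., 141.]), array([0.5705, 0.2892, 0.058 ])), (array([461., 189.]), array([0.5237, 0.1176, 0.058 ])), (array([264., 192.]), array([0.5264, 0.2902, 0.058 ])), (array([450., 235.]), array([0.4797, 0.1214, 0.058 ]))]
shift [3.0000e-04 1.3667e+00 1.3880e-01] turn [0.0001 0.0007 0.0208] deg [0.  0.1 3.7]
```

Short a is stored within 1 mm. Now b.

```bash
python3 -m handwheel '[[[-0.02,1,0],[0,0,0.02]],[[-0.02,1,0],[0,0,0.02]],[[-0.02,1,0],[0,0,0.02]],[[-0.02,1,0],[0,0,0.02]],[[-0.02,1,0],[0,0,0.02]],[[-0.02,1,0],[0,0,0.02]],[[-0.02,1,0],[0,0,0.02]],[[-0.02,1,0],[0,0,0.02]],[[-0.02,1,0],[0,0,0.02]],[[-0.02,1,0],[0,0,0.02]]]'; python3 -c "
from h import *
at(SK['b'],-.0134,.1)"
```

```text
time_s: 17.1
position: [0.5107, -0.2109, 0.1681]
tool_rot: [[0.996, -0.092, -0.004], [-0.092, -0.996, 0.002], [-0.004, -0.002, -1.0]]
ft_force: [1.0, 0.8, -0.3]
grip_width: 0.0472
gripper_force: 0.0
shift [0.0446 0.3619 0.1354] turn [-0.0005  0.0013  0.0008] deg [-0.1  0.2  0.1]
```

```bash
python3 -m handwheel '[[[0.0446,0.3619,0.1354],[0,0.001,0]],[[0.0446,0.3619,0.1354],[0,0.001,0]],[[0.0446,0.3619,0.1354],[0,0.001,0]],[[0.0446,0.3619,0.1354],[0,0.001,0]],[[0.0446,0.3619,0.1354],[0,0.001,0]],[[0.0446,0.3619,0.1354],[0,0.001,0]],[[0.0446,0.3619,0.1354],[0,0.001,0]]]'; python3 - <<'E'
from h import *
im,d=get_image("wrist");p=camera_params("wrist");print([(np.round(c,1),np.round(P,4)) for c,a,P in rivets(im,p,.018)])
at(SK['b'],-.0134,.0045)
E
```

```text
time_s: 17.8
position: [0.5173, -0.3903, 0.1016]
tool_rot: [[0.996, -0.091, 0.001], [-0.091, -0.996, 0.001], [0.001, -0.001, -1.0]]
ft_force: [-0.4, -0.1, -0.2]
grip_width: 0.0469
gripper_force: 0.0
[(array([268.5, 146.2]), array([ 0.5515, -0.3967,  0.018 ])), (array([268. , 201.9]), array([ 0.5075, -0.3925,  0.018 ]))]
shift [-0.0027  0.0061  0.1953] turn [-0.0001 -0.0005  0.0012] deg [-0.  -0.1  0.2]
```

```bash
python3 -m handwheel '[[[-0.0025,0.0062,0.08],[0,0,0]],[[-0.0025,0.0062,0.16],[0,0,0]],[[-0.0025,0.0062,0.195],[0,0,0]],[[-0.0025,0.0062,0.195],[0,0,0]],[[-0.0025,0.0062,0.195],[0,0,0]],[[-0.0025,0.0062,0.195],[0,0,0]]]' && python3 -m handwheel '[[[0,0,0],[0,0,0]],[[0,0,0],[0,0,0]],[[0,0,0],[0,0,0]],[[0,0,0],[0,0,0]],[[0,0,0],[0,0,0]],[[0,0,0],[0,0,0]]]' 0 50 && python3 -m handwheel '[[[0,0,-0.1],[0,0,0]],[[0,0,-0.2],[0,0,0]],[[0,0,-0.3],[0,0,0]],[[0,0,-0.3],[0,0,0]],[[0,0,-0.3],[0,0,0]]]'; python3 - <<'E'
from h import *
im,d=get_image("wrist");p=camera_params("wrist");s=observe()
for c,a,P in rivets(im,p,s["position"][2]+.0134):
    if abs(c[0]-264)<20: print("held in tool",np.round(c,1),np.round(s["tool_rot"].T@(P-s["position"]),4))
at(TG['s1'],-.0134-.07,.15)
E
```

```text
time_s: 18.45
position: [0.5168, -0.3947, 0.0066]
tool_rot: [[0.996, -0.091, 0.004], [-0.091, -0.996, -0.003], [0.004, 0.002, -1.0]]
ft_force: [0.2, -0.3, 0.8]
grip_width: 0.047
gripper_force: 0.0
time_s: 19.05
position: [0.5164, -0.3948, 0.006]
tool_rot: [[0.996, -0.091, 0.003], [-0.091, -0.996, -0.002], [0.004, 0.001, -1.0]]
ft_force: [-0.1, 0.9, 6.7]
grip_width: 0.0206
gripper_force: 50.3
time_s: 19.55
position: [0.5158, -0.3945, 0.1558]
tool_rot: [[0.996, -0.092, 0.003], [-0.092, -0.996, -0.002], [0.004, 0.002, -1.0]]
ft_force: [-0.4, -0.5, -1.8]
grip_width: 0.0204
gripper_force: 49.4
held in tool [264.  261.9] [-0.0081  0.0001 -0.0134]
shift [-0.2147 -1.207   0.0086] turn [-0.0002 -0.0004 -0.02  ] deg [-0.  -0.1 -3.6]
```

```bash
python3 -m handwheel '[[[-0.2,-1,0],[0,0,-0.02]],[[-0.2,-1,0],[0,0,-0.02]],[[-0.2,-1,0],[0,0,-0.02]],[[-0.2,-1,0],[0,0,-0.02]],[[-0.2,-1,0],[0,0,-0.02]],[[-0.2,-1,0],[0,0,-0.02]],[[-0.2,-1,0],[0,0,-0.02]],[[-0.2,-1,0],[0,0,-0.02]],[[-0.2,-1,0],[0,0,-0.02]],[[-0.2,-1,0],[0,0,-0.02]]]'; python3 -c "
from h import *
at(TG['s1'],-.0138-.07,.15)"
```

```text
time_s: 20.6
position: [0.4616, 0.1047, 0.153]
tool_rot: [[1.0, -0.029, -0.001], [-0.029, -1.0, -0.0], [-0.001, 0.0, -1.0]]
ft_force: [0.5, 0.1, -0.6]
grip_width: 0.0205
gripper_force: 49.4
shift [-0.003  -0.2241  0.006 ] turn [ 0.0001  0.0004 -0.0001] deg [ 0.   0.1 -0. ]
```

```bash
python3 -m handwheel '[[[-0.003,-0.2241,0],[0,0,0]],[[-0.003,-0.2241,0],[0,0,0]],[[-0.003,-0.2241,0],[0,0,0]],[[-0.003,-0.2241,0.08],[0,0,0]],[[-0.003,-0.2241,0.16],[0,0,0]],[[-0.003,-0.2241,0.205],[0,0,0]],[[-0.003,-0.2241,0.205],[0,0,0]],[[-0.003,-0.2241,0.205],[0,0,0]],[[-0.003,-0.2241,0.205],[0,0,0]]]'; python3 - <<'E'
from h import *
check('s1')
at(TG['s1'],-.0138-.07,.047)
E
```

```text
time_s: 21.5
position: [0.4654, 0.2147, 0.0529]
tool_rot: [[1.0, -0.029, 0.003], [-0.029, -1.0, -0.0], [0.003, -0.0, -1.0]]
ft_force: [-0.9, 0.9, -1.0]
grip_width: 0.0207
gripper_force: 49.5
shaft -25 287 [-24.8  -1.   52.7] top 53.8
shaft -10 274 [-10.1  -1.1  52.7] top 53.8
shaft 0 317 [ 0.1 -0.8 52.6] top 53.9
shaft 10 334 [10.  -0.8 52.6] top 53.9
shaft 20 347 [19.9 -0.7 52.7] top 53.8
cheeks [-15.3  14.5 -20.4  19.7] tip 26.136071926985505
shift [-0.0043 -0.0039  0.012 ] turn [-0.0001 -0.0012 -0.0001] deg [-0.  -0.2 -0. ]
```

```bash
python3 -m handwheel '[[[0,-0.001,0.0104],[0,-0.0012,0]],[[0.01,-0.001,0.0104],[0,-0.0012,0]],[[0.04,-0.001,0.0104],[0,-0.0012,0]],[[0.06,-0.001,0.0104],[0,-0.0012,0]],[[0.08,-0.001,0.0104],[0,-0.0012,0]],[[0.1,-0.001,0.0104],[0,-0.0012,0]],[[0.12,-0.001,0.0104],[0,-0.0012,0]],[[0.1357,-0.001,0.0104],[0,-0.0012,0]],[[0.1357,-0.001,0.0104],[0,-0.0012,0]],[[0.1357,-0.001,0.0104],[0,-0.0012,0]]]'; python3 - <<'E'
from h import *
at(TG['s1'],-.0138,.0460)
E
```

```text
time_s: 22.55
position: [0.5325, 0.2134, 0.0466]
tool_rot: [[1.0, -0.029, -0.002], [-0.029, -1.0, -0.0], [-0.002, 0.0, -1.0]]
ft_force: [-0.2, 0.4, -0.7]
grip_width: 0.0202
gripper_force: 49.5
shift [ 0.0016 -0.0027  0.0013] turn [0.0001 0.0008 0.    ] deg [0.  0.1 0. ]
```

```bash
python3 -m handwheel '[[[0.0015,-0.001,0.0015],[0,0,0]],[[0.0015,-0.001,0.0015],[0,0,0]],[[0.0015,-0.001,0.0015],[0,0,0]]]' && python3 -m handwheel '[[[0,0,0],[0,0,0]],[[0,0,0],[0,0,0]],[[0,0,0],[0,0,0]],[[0,0,0],[0,0,0]],[[0,0,0],[0,0,0]]]' 0.55 && python3 -m handwheel '[[[0,0,-0.05],[0,0,0]],[[0,0,-0.15],[0,0,0]],[[0,0,-0.25],[0,0,0]],[[0,0.2,-0.3],[0,0,0]],[[0,0.2,-0.3],[0,0,0]],[[0,0.2,-0.3],[0,0,0]],[[0,0.2,-0.3],[0,0,0]]]'; python3 - <<'E'
from h import *
im,d=get_image("wrist");p=camera_params("wrist");print([(np.round(c),np.round(P,4)) for c,a,P in rivets(im,p,.058)])
cv2.imwrite("pics/w9.png",im[...,::-1])
W=world(p,d)
im2,_=get_image("scene");b=cv2.resize(im2[175:310,200:340,::-1],(398,384),interpolation=cv2.INTER_CUBIC)
cv2.imwrite("pics/c9.png",cv2.resize(np.hstack([im[...,::-1],b]),None,fx=.87,fy=.87))
E
```

```text
time_s: 22.85
position: [0.5332, 0.2139, 0.0462]
tool_rot: [[1.0, -0.029, -0.002], [-0.029, -1.0, -0.0], [-0.002, 0.0, -1.0]]
ft_force: [-2.3, -0.1, 0.4]
grip_width: 0.0204
gripper_force: 49.7
time_s: 23.35
position: [0.5335, 0.2138, 0.0461]
tool_rot: [[1.0, -0.029, -0.002], [-0.029, -1.0, -0.0], [-0.002, 0.0, -1.0]]
ft_force: [0.5, -0.8, -0.5]
grip_width: 0.0469
gripper_force: 0.0
time_s: 24.05
position: [0.5309, 0.113, 0.1964]
tool_rot: [[1.0, -0.031, -0.001], [-0.031, -1.0, 0.0], [-0.001, -0.0, -1.0]]
ft_force: [-0.0, -0.4, -1.1]
grip_width: 0.0468
gripper_force: 0.0
[(array([ 73., 138.]), array([0.5704, 0.2904, 0.058 ])), (array([155., 138.]), array([0.5679, 0.2144, 0.058 ])), (array([260., 181.]), array([0.524, 0.118, 0.058])), (array([ 81., 184.]), array([0.5265, 0.2912, 0.058 ])), (array([160., 184.]), array([0.524 , 0.2149, 0.058 ])), (array([337., 186.]), array([0.5168, 0.0436, 0.058 ])), (array([257., 224.]), array([0.4799, 0.1229, 0.058 ])), (array([332., 228.]), array([0.4732, 0.0474, 0.058 ]))]
```

View pics/c9.png

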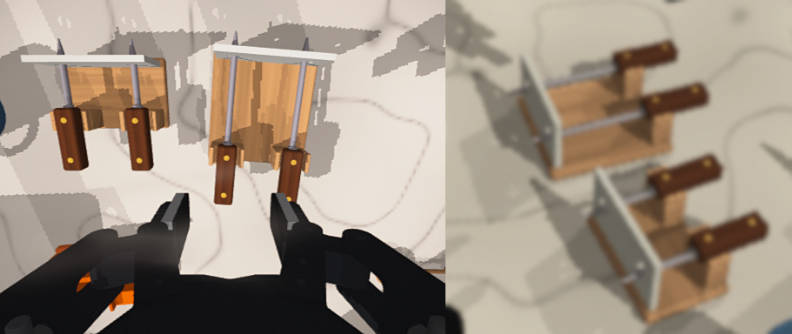

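All four skewers lie in their saddles. The points show beyond the plates at (60,45), (132,45), (235,42) and (305,43), and the arm is clear at z = 0.196 m. Handing in.

```bash
python3 -c "
from rig import *
print(close_job())"
```

```text
the job is handed in; nothing more can be done
None
```

The job is handed in at about 24 s: the long skewer is in the free row of the long rack and both short ones are in the short rack, each with its point through the eye and about 1 mm or less from its target, and I touched nothing else.

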